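# Show the welded collar to the inspection camera

## Robot

A 7-joint arm with a two-finger parallel gripper is mounted at the origin on the work surface. World frame = base frame: x ahead of the robot, y to its left, z up, the work surface at z = 0. Lengths are in m, angles in rad, forces in N, time in s.
With the tool pointing down it reaches from about 0.4 to 0.85 m from the base axis. Payload 10.4 kg.
Tool frame: the origin (TCP) lies midway between the tips of the shut fingers; the grasp point (between the pads) lies 19 mm behind it; z points along the fingers, y is the direction in which the jaws open and shut (so a half turn about z gives the same grasp; the last joint's range is limited). The gripper opens to 85 mm and grips with 20 to 120 N. Pads are 22 mm wide; open, the fingers measure 114 mm over their backs; the gripper's body (76 mm by 85 mm) begins 54 mm behind the grasp point. The pads swing forward as they close: fully open they stand 13 mm farther back than shut.
Start: joints at [1.089, 0.332, -0.065, 1.46, 0.022, 1.35, -0.088], TCP at [0.277, -0.56, 0.231] pointing down, gripper open.
Joint ranges: [-2.6, 2.6], [-0.5, 2.12], [-1.47, 1.34], [0.16, 2.42], [-1.27, 4.41], [0.06, 2.06], [-2.6, 2.6]. Speed limits (rad/s): [2.22, 2.22, 2.79, 2.79, 3.14, 3.14, 3.14].

## Interface

Orientations are given as a unit quaternion [x, y, z, w].
In Python, from workcell import manip, viewer gives the robot as it stands.
- The arm moves only by the tool move_arm, never from a script. Its argument "deltas" is a list of rows, each a list of 7 numbers: the shift along the tool's x, y, z in m, then the turn, a rotation vector about the tool's x, y, z in degrees, then the opening, from -1 (shut) to 1 (fully open). In form: [[dx, dy, dz, wx, wy, wz, gripper], ...]. A call has 1 to 10 rows; each row shifts and turns the commanded pose from where the row before left it, along the tool's axes as they then stand; what a row does not reach is not made up. A row lasts 1/8 s, in which the tool goes at most 62.5 mm and 10.7 degrees, less where a joint would pass 70% of its speed; a pose out of reach is approached as far as the arm can. A call with a gripper value outside its range is refused whole. The fingers move at their own pace and stop on an object; "force" is the grip in N (left out, the last holds). Time passes only in rows, so rows that do not move let the fingers close. It gives the time, the measured TCP pose, the force and the opening at its end, in the units of the state.
- manip.get_obs(): the state, without advancing time (a new reading comes with each control period).
- viewer.camera(name): name is "side" or "top" or "wrist"; returns (picture, depth): 480x640x3 uint8, red, green, blue; 480x640 float32, m along the optical axis (not along the pixel's ray), 0 where there is no reading.
- viewer.calibration(name): a dict with "fx", "fy", "cx", "cy" (pixels), "R" (3x3) and "t" (3): a world point X has camera coordinates R X + t; the wrist camera has in their place "T_tool_cam" (4x4, takes a point from camera to tool coordinates, whose origin is the TCP and whose axes are the flange's). Camera axes: x right, y down, z forward; pixel columns grow to the right and rows downward; lengths in m; the calibration is good to about 2 mm. A picture is of the moment at which its call begins: read the wrist's pose just before it. calibration takes no time and is no camera call.
- manip.hand_in(): hands the job in, once; it reports no verdict.
The state is a dict: "clock": time; "joint_pos": joint angles; "joint_velocities": joint speeds; "tau": joint torques, N m; "position": TCP position; "ee_rot": TCP orientation; "ft_force": force on the tool from outside, world axes, zero at the start; "torque": the same for the moment, N m; "grip_width": opening from 0.0 (shut) to 1.0 (fully open).
Only numpy, scipy, OpenCV 4.12 (cv2) and the standard library are available. Lean on these libraries where they do the work, as an engineer would, in place of code of your own. Each camera call takes 0.05 s, during which the arm holds its last target.

## Task

First swing the welding fixture's toggle clamp open and leave it open, then lift the bracket out of the fixture, and hold it up to the inspection camera: the collar's front face at the focus point, 150 mm straight in front of the lens, looking squarely into the lens, and the bracket not rolled, its foot to the bottom. Finish while still holding it there, still and in the air; do not touch the camera or its stand and leave the other things on the bench where they are.

Things in the scene. Friction and masses are not known exactly. Their poses are not given: they have to be found in the camera images.
- bracket: Grey steel bracket, 0.55 kg, in the fixture: foot 64 (x) x 96 (y) x 6 mm; from its middle an upright plate 8 mm thick (x), 50 wide (y), top 116 mm above the underside; a collar (40 outside, 22 bore, 14 long) welded to its +x face, axis 48 mm up. Bare from 73 mm up: pinch it there across its 8 mm, from above. Origin: centre of the foot's underside; z up, x the way the collar faces
- collar_face (a point): Centre of the collar's front face, at (18, 0, 48) mm in the bracket's frame; axes as the bracket's
- fixture: Fixed welding fixture: dark plate 130 (x) x 280 (y) x 15 mm (y -130 to +150) with an end stop and four dowels, 12 mm tall, around the foot with 2 mm play; the bracket lifts straight up. Origin: on the table under the bracket; z up. The bracket stands on the plate, axes parallel to the fixture's. Clamp at the +y end
- clamp (a joint): Toggle clamp handle angle, rad. 0: clamped, handle upright, the arm's pad on the foot's +y end. Grows as the handle swings to the fixture's +y, away from the bracket, to 1.15 (fully open); the arm lifts with it, 1.6 times as far, and ends standing up, clear of the bracket. Stays where left; takes about 4 N at the grip. Do not drag the bracket out from under it
- clamp_grip (a point): Middle of the green round handle grip (19 mm thick, 75 mm long; its top end is 30 mm beyond this point), on the handle's axis, 85 mm from the pivot; z along the handle. Clamped: at (0, 120, 145) mm in the fixture's frame, with free space on the bracket's side of it above the low arm
- clamp_pivot (a point): Pivot of the clamp handle, at (0, 120, 60) mm in the fixture's frame; the handle swings about the fixture's x axis here
- camera_stand: Fixed inspection camera on a post stand. Origin: on the table right below the focus point; x points from there to the post. Grey foot 180 x 140 x 14 mm, x from 110 to 290 mm; post at x = 262 mm, 374 mm tall; grey camera with a white ring light, looking back to -x and 20 degrees downward
- lens (a point): Centre of the camera's front glass, at (141, 0, 281) mm in the stand's frame; its +x axis points back into the camera, against the view
- focus (a point): The point to present at: in the air on the lens axis, 150 mm in front of the glass, at (0, 0, 230) mm in the stand's frame. Its +x points at the lens (20 degrees above level), its y is level. Presented rightly, the collar face's centre is here and the bracket's axes are parallel to this point's: the upright leans back 20 degrees, away from the camera
- collar_a: Bystander: loose steel collar 40 mm across, 14 mm high, lying on the fixture plate's free -y end. Origin: centre of its underside
- collar_b: Bystander: another loose steel collar, same size, on the bench. Origin: centre of its underside
- foot_plate: Bystander: bare steel plate 64 x 96 x 6 mm on the bench. Origin: centre of its underside
- wire_brush: Bystander: hand brush lying on the bench, along its x
- spanner: Bystander: steel spanner lying on the bench, along its x
- spray_can: Bystander: standing can with an orange band, 58 mm across, 170 mm tall. Origin: centre of its underside
- mug: Bystander: blue mug, 80 mm across, 90 mm tall. Origin: centre of its underside
There are look-alikes about, which are no part of the job. Leave any green, orange or turquoise look-alike of the bracket alone.

How it is judged:
On the way, in this order (a step that is already met when the one before it is completed fails the run):
1. the toggle clamp is swung open (value of joint clamp above 0.85 rad), for 0.2 s.
2. the bracket is lifted out of the fixture in the fingers (z of bracket in the frame of fixture above 0.06 m and contact force between the fingers and bracket above 2 N), for 0.2 s.
At the end, for the whole second after the job is handed in: Bracket held still in the fingers in the air, carried by nothing else (foot over 120 mm above the bench): collar face centre within 15 mm of the focus point, facing the lens and unrolled within 10 degrees (0.17 rad), foot down; clamp open (over 0.8 rad) (distance between collar_face and focus below 0.015 m and angle between the x axis of bracket and the x axis of focus, either way round below 0.17 rad and angle between the y axis of bracket and the y axis of focus, either way round below 0.17 rad and angle between bracket's own z axis and vertical below 0.8 rad and x of lens in the frame of bracket above 0.1 m and height (world z) of bracket above 0.12 m and contact force between the fingers and bracket above 2 N and contact force between bracket and fixture below 0.2 N and contact force between bracket and camera_stand below 0.2 N and linear speed of bracket below 0.02 m/s and value of joint clamp above 0.8 rad); the arm keeps its last pose, push and grip.
It fails at once if the camera or its stand is touched (contact force between camera_stand and anything else above 2 N).
It fails at once if another thing on the bench is moved by more than 30 mm (distance of any of collar_a, collar_b, foot_plate, wire_brush, spanner, spray_can, mug from where it was at the start of the episode above 0.03 m).
It fails at once if the bracket is dragged up against the closed clamp (z of bracket in the frame of fixture above 0.03 m and value of joint clamp below 0.35 rad).
It also fails if it takes over 54 s, if anything falls off the work surface, if the arm or the gripper's body presses on something with over 40 N, if the wrist force passes 120 N, or if a joint passes its speed limit or range.

## Working session

There is one attempt and no reset: what is moved stays moved. The work goes in short steps, Python scripts to look and compute and a tool call to move; the robot and the scene stay as the last step left them, time stands still between calls to the robot, and variables do not carry over. Pictures are saved under pics/ and viewed, and the job is handed in when it is done.

Besides the shell and the picture viewer there is one more tool, called as name(argument=value, ...) on one line, values as JSON. move_arm: Moves the arm, as the interface text tells. Its arguments: {"type":"object","properties":{"deltas":{"type":"array"},"force":{"type":"number"}},"required":["deltas"]}

```bash
ls; mkdir -p pics; cat > shot.py <<'E'
import sys,cv2,numpy as np,pickle
from workcell import manip,viewer
tag=sys.argv[1]
for n in sys.argv[2:]:
    o=manip.get_obs(); im,d=viewer.camera(n); c=viewer.calibration(n)
    cv2.imwrite(f'pics/{tag}_{n}.png',im[:,:,::-1]); pickle.dump((im,d,c,o),open(f'{tag}_{n}.pkl','wb'))
print(o['clock'],o['position'],o['ee_rot'],o['grip_width'])
E
python3 shot.py a side top wrist
```

```text
pics
0.1 [ 0.27666489 -0.5600801   0.23061295] [ 9.73804119e-01  2.27387699e-01 -1.51835868e-04 -5.90113421e-04] 0.9996657729297432
```

View pics/a_side.png

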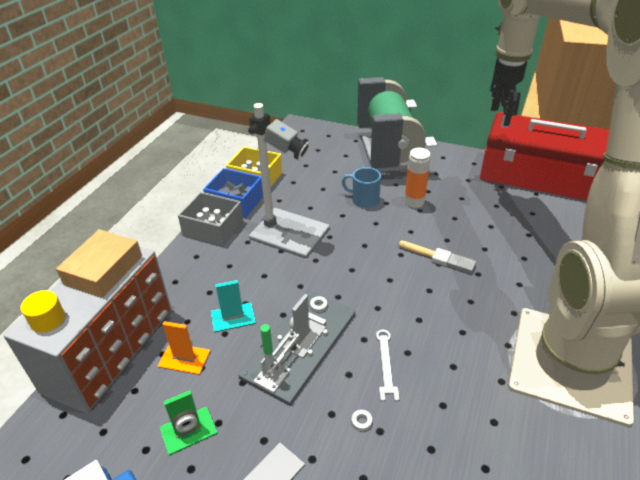

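View pics/a_top.png

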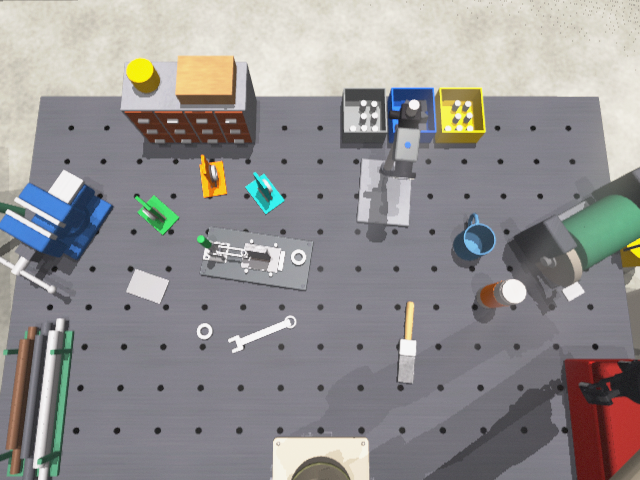

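View pics/a_wrist.png

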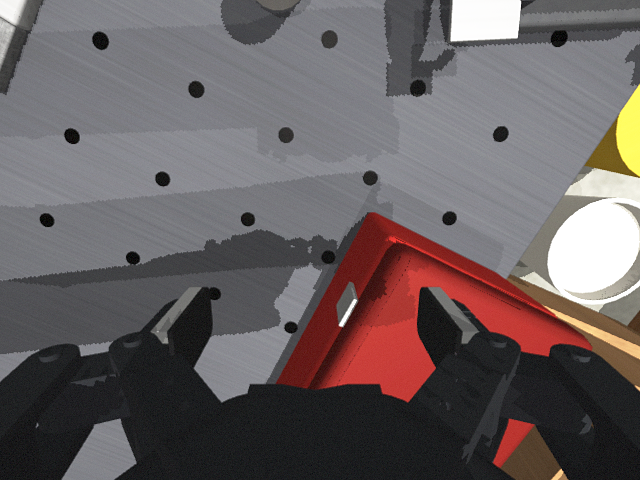

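The top view shows the fixture at about (257,258), with the green grip at (203,240), and the camera stand foot at about (384,193). The coloured look-alikes sit up and left of the fixture. Next I'll fit the plate outlines from depth.

```bash
cat > meas.py <<'E'
import pickle,numpy as np,cv2
im,d,c,o=pickle.load(open('a_top.pkl','rb'))
def cloud(d,c):
    v,u=np.mgrid[:480,:640]
    P=np.stack([(u-c['cx'])/c['fx']*d,(v-c['cy'])/c['fy']*d,d],-1)
    return (P-c['t'])@c['R']
P=cloud(d,c)
print(c['fx'],c['t'],-c['R'].T@c['t'])
# table z check
for uv in [(330,300),(150,250),(330,200)]: print(uv,P[uv[1],uv[0]])
def rect(box,lo,hi):
    u0,v0,u1,v1=box
    S=P[v0:v1,u0:u1].reshape(-1,3); S=S[(S[:,2]>lo)&(S[:,2]<hi)]
    r=cv2.minAreaRect(S[:,:2].astype(np.float32)*1000); print(len(S),r, np.median(S[:,2])); print(cv2.boxPoints(r))
    return S
rect((190,220,325,300),.010,.020)
rect((345,150,420,235),.009,.020)
# green grip, bracket top
u0,v0,u1,v1=190,225,325,295
S=P[v0:v1,u0:u1].reshape(-1,3);C=im[v0:v1,u0:u1].reshape(-1,3).astype(int)
g=(C[:,1]>C[:,0]+40)&(C[:,1]>C[:,2]+30); print('green',g.sum(),S[g].mean(0),S[g].max(0),S[g].min(0))
b=(S[:,2]>.115)&~g; print('tall'); print(np.round(S[b],3)[:60])
cv2.imwrite('pics/a_fix.png',cv2.resize(im[210:310,180:330,::-1],None,fx=5,fy=5,interpolation=cv2.INTER_CUBIC))
cv2.imwrite('pics/a_cam.png',cv2.resize(im[80:240,340:440,::-1],None,fx=3.6,fy=3.6,interpolation=cv2.INTER_CUBIC))
E
python3 meas.py
```

```text
457.2646169810282 [0.0098973  0.59677488 1.09535325] [0.35738794 0.01162593 1.19506303]
(330, 300) [ 0.44811495 -0.02543748 -0.00155051]
(150, 250) [ 0.58081841  0.45225971 -0.00140971]
(330, 200) [ 0.71782382 -0.02730585  0.00200085]
3773 ((556.7385864257812, 166.57949829101562), (280.0644836425781, 130.9783935546875), 81.41400146484375) 0.014818612584801138
[[471.0774    37.893738]
 [600.5879    18.339478]
 [642.3998   295.26526 ]
 [512.8893   314.81952 ]]
2701 ((737.3670654296875, -174.35720825195312), (140.01573181152344, 180.73822021484375), 84.50303649902344) 0.01345787557783081
[[ 640.7073  -235.38641]
 [ 820.6144  -252.69986]
 [ 834.02686 -113.328  ]
 [ 654.11975  -96.01456]]
green 108 [0.57451505 0.2745477  0.14717711] [0.62207293 0.32911234 0.177985  ] [ 0.56412439  0.26577216 -0.00378414]
tall
[[0.357 0.012 1.195]
 [0.357 0.012 1.195]
 [0.357 0.012 1.195]
 [0.357 0.012 1.195]
 [0.357 0.012 1.195]
 [0.357 0.012 1.195]
 [0.357 0.012 1.195]
 [0.357 0.012 1.195]
 [0.357 0.012 1.195]
 [0.357 0.012 1.195]
 [0.357 0.012 1.195]
 [0.357 0.012 1.195]
 [0.357 0.012 1.195]
 [0.357 0.0
[... 276 characters left out ...]
0.132]
 [0.561 0.174 0.13 ]
 [0.561 0.172 0.128]
 [0.562 0.17  0.127]
 [0.561 0.167 0.13 ]
 [0.56  0.165 0.133]
 [0.561 0.163 0.128]
 [0.558 0.179 0.13 ]
 [0.558 0.177 0.132]
 [0.558 0.174 0.132]
 [0.558 0.172 0.131]
 [0.559 0.17  0.13 ]
 [0.559 0.167 0.13 ]
 [0.559 0.165 0.13 ]
 [0.559 0.163 0.128]
 [0.558 0.16  0.13 ]
 [0.559 0.158 0.127]
 [0.558 0.155 0.132]
 [0.558 0.153 0.132]
 [0.558 0.151 0.13 ]
 [0.558 0.148 0.131]
 [0.357 0.012 1.195]
 [0.555 0.178 0.134]
 [0.555 0.176 0.133]
 [0.557 0.175 0.127]
 [0.556 0.172 0.129]
 [0.556 0.169 0.131]
 [0.557 0.168 0.125]
 [0.557 0.165 0.127]
 [0.556 0.163 0.129]
 [0.556 0.16  0.131]
 [0.556 0.158 0.131]
 [0.556 0.155 0.131]
 [0.556 0.153 0.128]]
```

```bash
cat > h.py <<'E'
import numpy as np
from scipy.spatial.transform import Rotation as Ro
FO=np.array([.5552,.1567,0]); FY=np.radians(-8.59); FR=Ro.from_euler('z',FY).as_matrix()
SO=np.array([.5383,-.1552,0]); SY=np.radians(-5.5)
SR=Ro.from_euler('z',SY).as_matrix()
def fix(p): return FO+FR@(np.array(p)/1000)
def down(yaw): # tool y at yaw, z down
    Rz=Ro.from_euler('z',yaw).as_matrix(); return Rz@np.array([[0,1,0],[1,0,0],[0,0,-1.]])
def plan(p0,q0,p1,R1,n):
    R0=Ro.from_quat(q0); R1=Ro.from_matrix(R1); w=(R0.inv()*R1).as_rotvec()
    print('total shift in tool axes mm',np.round(R0.inv().apply(np.array(p1)-p0)*1000,1),'rot deg',np.round(np.degrees(w),2))
    for i in range(n):
        R=R0*Ro.from_rotvec(w*i/n); d=R.inv().apply((np.array(p1)-p0)/n)
        print(np.round(d,4).tolist(),np.round(np.degrees(w)/n,2).tolist())
E
python3 - <<'E'
import pickle,numpy as np
from h import *
exec(open('meas.py').read().split("print(c['fx']")[0])
for n,(u0,v0,u1,v1),lo in [('can',(475,270,530,310),.1),('mug',(450,210,500,265),.05),('bracket top',(240,240,275,265),.12),('camera',(380,90,440,165),.2)]:
    S=P[v0:v1,u0:u1].reshape(-1,3);S=S[(S[:,2]>lo)&(S[:,2]<.6)];print(n,S.min(0),S.max(0),S.mean(0))
    if n[0]=='b': print('in fix',((S-FO)@FR).mean(0))
    if n=='camera':
        T=(S-SO)@SR; print(T.min(0),T.max(0)); 
        for z in np.arange(.2,.42,.02):
            q=T[(T[:,2]>z)&(T[:,2]<z+.02)]
            if len(q):print(z,len(q),q.min(0),q.max(0))
from workcell import manip
o=manip.get_obs()
plan(o['position'],o['ee_rot'],fix([0,80,260]),down(FY),10)
E
```

```text
can [ 0.42492691 -0.45858423  0.10032294] [ 0.48282776 -0.40161818  0.17423634] [ 0.4520004  -0.42282402  0.15544416]
mug [ 0.55046702 -0.43285631  0.05009935] [ 0.66684527 -0.35167691  0.09482047] [ 0.59591768 -0.39259229  0.07495002]
bracket top [0.54830783 0.13124047 0.121841  ] [0.56155692 0.17976291 0.13365286] [0.55506429 0.15532734 0.12925409]
in fix [ 7.08387714e-05 -1.37753188e-03  1.29254085e-01]
camera [ 0.70170979 -0.20106931  0.28296127] [ 0.81809268 -0.13831547  0.37630201] [ 0.7593564  -0.17233129  0.33036132]
[ 0.16345282 -0.02412378  0.28296127] [0.28052925 0.04191665 0.37630201]
0.27999999999999997 41 [ 0.16889324 -0.0179893   0.28296127] [0.25449079 0.02407568 0.2998695 ]
0.29999999999999993 359 [ 0.16345282 -0.02412378  0.3000594 ] [0.27914934 0.02431923 0.31997551]
0.31999999999999995 757 [ 0.17748704 -0.0241125   0.32000545] [0.27673927 0.04191665 0.33999536]
0.33999999999999997 247 [ 0.2440014  -0.02025926  0.34037206] [0.28052925 0.0199374  0.35973619]
0.35999999999999993 120 [ 0.25130077 -0.00974322  0.36039506] [0.27377878 0.01069926 0.37630201]
total shift in tool axes mm [ 613.  -585.   -28.7] rot deg [-6.000e-02 -3.000e-02 -5.512e+01]
[0.0613, -0.0585, -0.0029] [-0.01, -0.0, -5.51]
[0.0666, -0.0523, -0.0029] [-0.01, -0.0, -5.51]
[0.0714, -0.0457, -0.0029] [-0.01, -0.0, -5.51]
[0.0754, -0.0386, -0.0029] [-0.01, -0.0, -5.51]
[0.0788, -0.0312, -0.0029] [-0.01, -0.0, -5.51]
[0.0814, -0.0235, -0.0029] [-0.01, -0.0, -5.51]
[0.0833, -0.0156, -0.0029] [-0.01, -0.0, -5.51]
[0.0844, -0.0075, -0.0029] [-0.01, -0.0, -5.51]
[0.0847, 0.0006, -0.0029] [-0.01, -0.0, -5.51]
[0.0843, 0.0088, -0.0029] [-0.01, -0.0, -5.51]
```

View pics/a_fix.png

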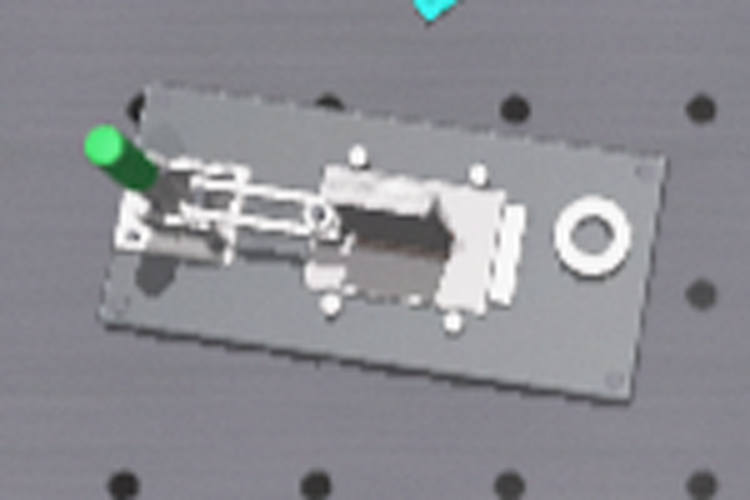

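move_arm(deltas=[[0, 0, -0.008, 0, 0, -9.2, -1], [0, 0, -0.008, 0, 0, -9.2, -1], [0, 0, -0.008, 0, 0, -9.2, -1], [0, 0, -0.008, 0, 0, -9.2, -1], [0, 0, -0.008, 0, 0, -9.2, -1], [0, 0, -0.008, 0, 0, -9.1, -1], [0.059, 0.012, 0, 0, 0, 0, -1], [0.059, 0.012, 0, 0, 0, 0, -1], [0.059, 0.012, 0, 0, 0, 0, -1], [0.059, 0.012, 0, 0, 0, 0, -1]], force=60)

```text
clock: 1.4
position: [0.36, -0.3322, 0.2792]
ee_rot: [0.758, 0.652, -0.0, 0.0]
ft_force: [1.2, -0.2, 0.5]
grip_width: -0.004
```

move_arm(deltas=[[0.059, 0.012, 0, 0, 0, 0, -1], [0.059, 0.012, 0, 0, 0, 0, -1], [0.059, 0.012, 0, 0, 0, 0, -1], [0.059, 0.012, 0, 0, 0, 0, -1], [0.059, 0.012, 0, 0, 0, 0, -1], [0.059, 0.012, 0, 0, 0, 0, -1], [0.059, 0.012, 0, 0, 0, 0, -1], [0.059, 0.012, 0, 0, 0, 0, -1], [0.04, 0.012, 0, 0, 0, 0, -1], [0, 0, 0, 0, 0, 0, -1]])

```text
clock: 2.65
position: [0.5428, 0.1594, 0.2786]
ee_rot: [0.757, 0.654, 0.0, -0.001]
ft_force: [-0.5, -0.8, -0.4]
grip_width: -0.004
```

```bash
python3 shot.py b wrist side; cat >> h.py <<'E'
def where():
    from workcell import manip
    o=manip.get_obs(); R=Ro.from_quat(o['ee_rot']).as_matrix()
    print('t',o['clock'],'tcp in fixture mm',np.round(FR.T@(o['position']-FO)*1000,1),'err rot',np.round(Ro.from_matrix(R.T@down(FY)).as_rotvec(degrees=True),2),'F',np.round(o['ft_force'],1),'grip',round(o['grip_width'],3)); print('q',np.round(o['joint_pos'],2)); return o
E
python3 -c "from h import *;where()"
```

```text
2.7 [0.54278494 0.15721963 0.27865803] [ 7.57307518e-01  6.53057903e-01 -2.82941876e-04 -7.85974448e-04] -0.0006666846413644512
t 2.75 tcp in fixture mm [-12.   -2.7 278.8] err rot [-0.06  0.01  0.02] F [ 0.4 -0.2  0.1] grip 0.003
q [ 0.35  0.28 -0.86  1.51  0.21  1.44 -0.67]
```

View pics/b_side.png

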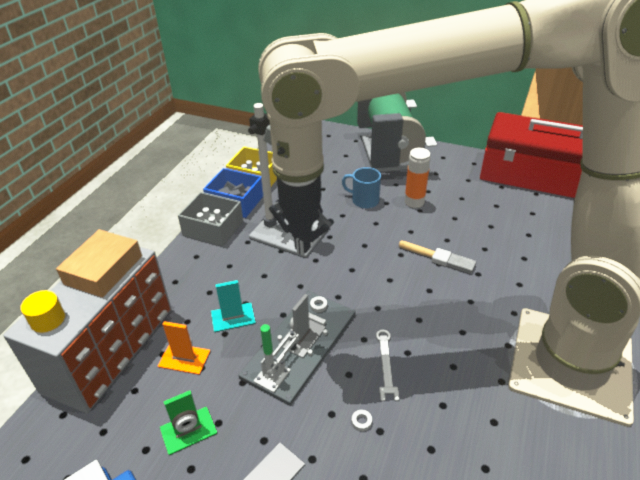

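View pics/b_wrist.png

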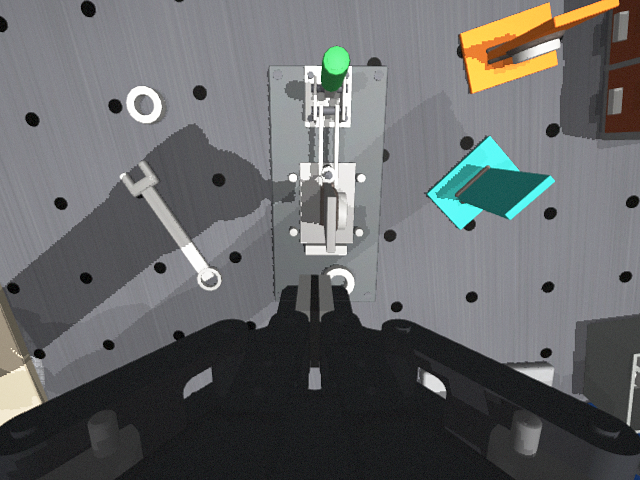

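```bash
python3 - <<'E'
import pickle
from h import *
im,d,c,o=pickle.load(open('b_wrist.pkl','rb'))
T=c['T_tool_cam'];v,u=np.mgrid[:480,:640]
P=np.stack([(u-c['cx'])/c['fx']*d,(v-c['cy'])/c['fy']*d,d],-1)@T[:3,:3].T+T[:3,3]
P=P@Ro.from_quat(o['ee_rot']).as_matrix().T+o['position']; F=(P-FO)@FR*1000
C=im.astype(int);g=(C[...,1]>C[...,0]+60)&(C[...,1]>C[...,2]+40)&(u<370)&(u>300)
S=F[g];print(S.min(0),S.max(0)); t=S[S[:,2]>170];print('grip top',t.mean(0))
m=(F[...,2]>122)&(F[...,2]<140)&(abs(F[...,0])<40)&(abs(F[...,1])<45)&(u>310)&(v<270);S=F[m];print('br top',len(S),S.min(0),S.max(0),S.mean(0))
E
```

```text
[-13.58055223  66.15259441 108.51742972] [  8.55275519 128.79695125 420.6404375 ]
grip top [ -0.23774871 119.51530609 174.59630576]
br top 540 [ -3.39455113 -24.84246673 122.1598986 ] [  4.77397977  24.43144448 132.37411863] [  0.58904738   0.4295718  129.92273563]
```

move_arm(deltas=[[0.03, 0.004, 0, 0, 0, 0, -1], [0.03, 0.004, 0, 0, 0, 0, -1], [0.028, 0.004, 0, 0, 0, 0, -1], [0, 0, 0.03, 0, 0, 0, -1], [0, 0, 0.03, 0, 0, 0, -1], [0, 0, 0.03, 0, 0, 0, -1], [0, 0, 0.028, 0, 0, 0, -1], [0, 0, 0, 0, 0, 0, -1]])

```text
clock: 3.75
position: [0.5675, 0.2386, 0.1596]
ee_rot: [0.759, 0.651, -0.002, -0.0]
ft_force: [0.1, -0.2, -0.5]
grip_width: 0.004
```

```bash
python3 -c "from h import *;where()"
```

```text
t 3.75 tcp in fixture mm [-1.000e-01  8.280e+01  1.596e+02] err rot [-0.14  0.16 -0.13] F [ 0.1 -0.2 -0.5] grip 0.004
q [ 0.15  0.49 -0.83  1.54  0.37  1.28 -0.88]
```

move_arm(deltas=[[0.009, 0, 0, 0, 0, 0, -1], [0.008, 0, 0, 0, 0, 0, -1], [0.01, 0, 0, 0, 0, 0, -1], [0.01, 0, 0, 0, 0, 0, -1], [0.01, 0, 0.002, 0, 0, 0, -1], [0.01, 0, 0.002, 0, 0, 0, -1], [0.009, 0, 0.004, 0, 0, 0, -1], [0.009, 0, 0.004, 0, 0, 0, -1]])

```text
clock: 4.75
position: [0.5796, 0.3159, 0.1491]
ee_rot: [0.758, 0.652, 0.0, 0.0]
ft_force: [1.2, -3.0, 1.8]
grip_width: 0.003
```

```bash
python3 -c "from h import *;where()"; python3 shot.py c side
```

```text
t 4.75 tcp in fixture mm [  0.3 161.1 149.1] err rot [ 0.02 -0.01 -0.02] F [ 1.2 -3.   1.8] grip 0.003
q [-0.    0.59 -0.81  1.43  0.43  1.3  -0.99]
4.75 [0.5795715  0.31592162 0.14905873] [7.58184570e-01 6.52039970e-01 1.81276023e-04 4.92701843e-05] 0.0034026783792918233
```

View pics/c_side.png

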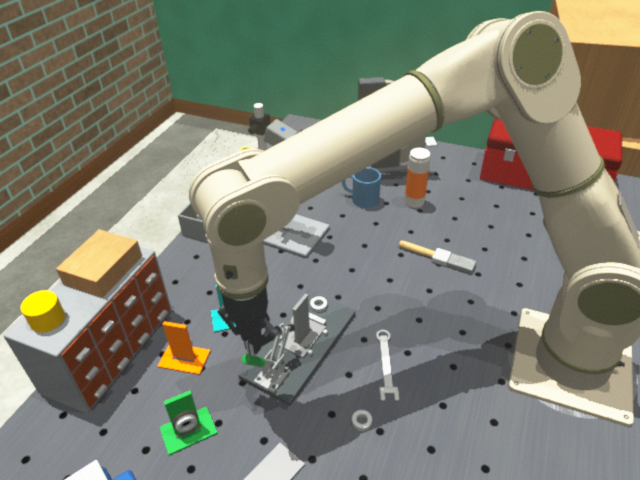

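The handle is swinging at (252,360) and the arm is rising, so I'll continue along the arc.

move_arm(deltas=[[0.008, 0, 0.0055, 0, 0, 0, -1], [0.008, 0, 0.006, 0, 0, 0, -1], [0.007, 0, 0.007, 0, 0, 0, -1], [0.007, 0, 0.008, 0, 0, 0, -1], [0.003, 0, 0.004, 0, 0, 0, -1], [0, 0, 0, 0, 0, 0, -1]])

```text
clock: 5.55
position: [0.584, 0.3479, 0.1181]
ee_rot: [0.758, 0.652, -0.0, -0.0]
ft_force: [0.0, 0.8, -0.4]
grip_width: 0.002
```

```bash
python3 -c "from h import *;where()"; python3 shot.py d side top
```

```text
t 5.55 tcp in fixture mm [ -0.  193.3 118.1] err rot [-0.04  0.03 -0.  ] F [ 0.   0.8 -0.4] grip 0.002
q [-0.07  0.66 -0.79  1.4   0.47  1.28 -1.04]
5.6 [0.5841753  0.34757141 0.11828783] [ 7.58212429e-01  6.52007487e-01 -3.86169966e-04  1.49641249e-05] 0.00034046775465932137
```

View pics/d_side.png

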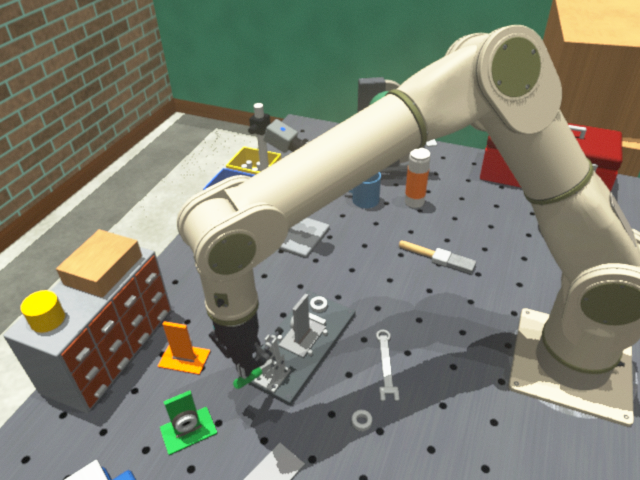

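move_arm(deltas=[[0.002, 0, 0.004, 0, 0, 0, -1], [0, 0, 0, 0, 0, 0, -1], [0, 0, -0.03, 0, 0, 0, -1], [0, 0, -0.04, 0, 0, 0, -1], [0, 0, -0.05, 0, 0, 0, -1], [0, 0, -0.03, 0, 0, 0, -1], [0, 0, 0, 0, 0, 0, -1]])

```text
clock: 6.52
position: [0.5851, 0.3506, 0.2675]
ee_rot: [0.758, 0.652, 0.002, 0.0]
ft_force: [-0.5, 0.9, 0.0]
grip_width: -0.0
```

```bash
python3 -c "from h import *;where()"; python3 shot.py e side wrist; python3 - <<'E'
import pickle,cv2
from h import *
im,d,c,o=pickle.load(open('e_wrist.pkl','rb'))
T=c['T_tool_cam'];v,u=np.mgrid[:480,:640]
P=np.stack([(u-c['cx'])/c['fx']*d,(v-c['cy'])/c['fy']*d,d],-1)@T[:3,:3].T+T[:3,3]
P=P@Ro.from_quat(o['ee_rot']).as_matrix().T+o['position']; F=(P-FO)@FR*1000
for tag in['side']:
    im,d,c,o=pickle.load(open('e_side.pkl','rb'))
    P=(np.stack([(u-c['cx'])/c['fx']*d,(v-c['cy'])/c['fy']*d,d],-1)-c['t'])@c['R'];F=(P-FO)@FR*1000
    C=im.astype(int);g=(C[...,1]>C[...,0]+60)&(C[...,1]>C[...,2]+40)&(abs(F[...,0])<25)&(F[...,1]>110)&(F[...,1]<260)
    S=F[g];print(len(S),S.min(0),S.max(0))
    k=np.argsort(S[:,1]); a,b=S[k[:len(k)//4]].mean(0),S[k[-len(k)//4:]].mean(0);print(a,b,'angle',np.arctan2((b-a)[1],(b-a)[2]))
    cv2.imwrite('pics/e_crop.png',cv2.resize(im[260:420,200:380,::-1],None,fx=3.6,fy=3.6,interpolation=cv2.INTER_CUBIC))
E
```

```text
t 6.525 tcp in fixture mm [  0.6 196.2 267.5] err rot [ 0.17 -0.16 -0.03] F [-0.5  0.9  0. ] grip -0.0
q [-0.09  0.57 -0.83  1.2   0.41  1.53 -0.99]
6.575 [0.58474588 0.35002252 0.26545687] [7.58209226e-01 6.52010938e-01 6.81508356e-04 2.01273371e-04] 0.0029296531324492048
253 [-10.23167848 154.24292097  81.95036843] [  8.79071429 224.29863706 122.8429734 ]
[ -3.53709129 165.18874037  92.56672787] [ -0.80073432 219.23789962 114.62536198] angle 1.1833081613108414
```

View pics/e_crop.png

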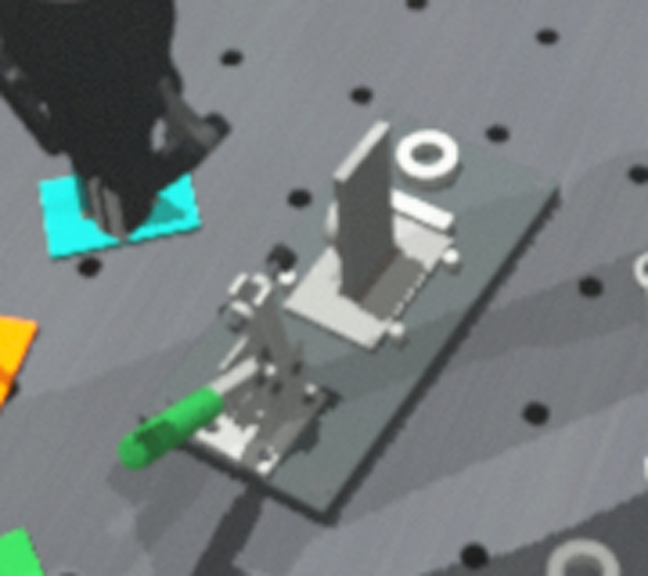

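move_arm(deltas=[[-0.04, 0, 0, 0, 0, 0, 1], [-0.04, 0, 0, 0, 0, 0, 1], [-0.04, 0, 0, 0, 0, 0, 1], [-0.04, 0, 0, 0, 0, 0, 1], [-0.036, 0, 0, 0, 0, 0, 1], [0, 0, 0, 0, 0, 0, 1], [0, 0, 0, 0, 0, 0, 1]])

```text
clock: 7.5
position: [0.5548, 0.1563, 0.264]
ee_rot: [0.758, 0.652, -0.0, -0.0]
ft_force: [-0.2, 0.5, -0.0]
grip_width: 1.001
```

```bash
python3 -c "from h import *;where()"; python3 shot.py f wrist
```

```text
t 7.5 tcp in fixture mm [ -0.3  -0.5 264. ] err rot [-0.07  0.01 -0.02] F [-0.2  0.5 -0. ] grip 1.001
q [ 0.34  0.32 -0.86  1.51  0.24  1.43 -0.68]
7.5 [0.55484854 0.15625241 0.26397668] [ 7.58188692e-01  6.52034911e-01 -4.68267628e-04 -4.03169623e-04] 1.0007326408465642
```

View pics/f_wrist.png

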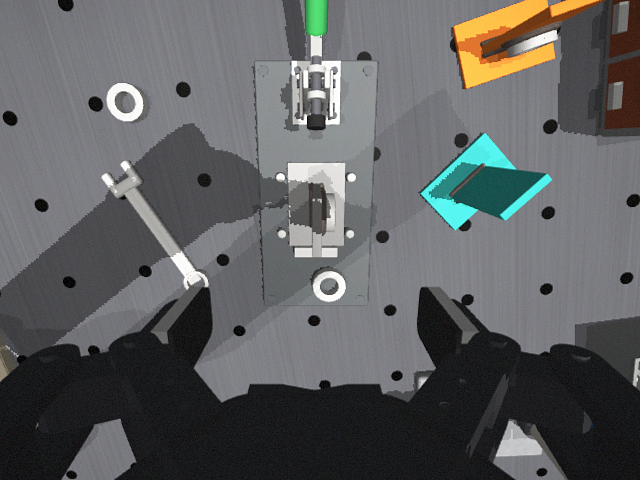

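The jaws straddle the upright symmetrically (plate at column ~317) and the clamp is open. I'll descend and grasp.

move_arm(deltas=[[0, 0, 0.04, 0, 0, 0, 1], [0, 0, 0.04, 0, 0, 0, 1], [0, 0, 0.04, 0, 0, 0, 1], [0, 0, 0.03, 0, 0, 0, 1], [0, 0, 0.019, 0, 0, 0, 1], [0, 0, 0, 0, 0, 0, 1], [0, 0, 0, 0, 0, 0, -1], [0, 0, 0, 0, 0, 0, -1], [0, 0, 0, 0, 0, 0, -1], [0, 0, 0, 0, 0, 0, -1]], force=90)

```text
clock: 8.8
position: [0.5554, 0.1559, 0.0961]
ee_rot: [0.758, 0.652, 0.0, 0.0]
ft_force: [-0.1, -0.1, 0.6]
grip_width: 0.138
```

```bash
python3 -c "from h import *;where()"
```

```text
t 8.8 tcp in fixture mm [ 0.3 -0.7 96.1] err rot [ 0.03  0.   -0.03] F [-0.1 -0.1  0.6] grip 0.138
q [ 0.29  0.46 -0.8   1.71  0.37  1.12 -0.77]
```

move_arm(deltas=[[0, 0, 0, 0, 0, 0, -1], [0, 0, 0, 0, 0, 0, -1], [0, 0, 0, 0, 0, 0, -1], [0, 0, -0.005, 0, 0, 0, -1], [0, 0, -0.01, 0, 0, 0, -1], [0, 0, -0.02, 0, 0, 0, -1], [0, 0, -0.03, 0, 0, 0, -1], [0, 0, -0.03, 0, 0, 0, -1], [0, 0, -0.03, 0, 0, 0, -1], [0, 0, 0, 0, 0, 0, -1]])

```text
clock: 10.05
position: [0.5564, 0.1567, 0.2239]
ee_rot: [0.758, 0.652, 0.002, 0.001]
ft_force: [1.0, -0.5, -5.4]
grip_width: 0.083
```

```bash
python3 -c "from h import *;where()"; python3 shot.py g side wrist
```

```text
t 10.05 tcp in fixture mm [1.200e+00 1.000e-01 2.239e+02] err rot [ 0.27 -0.08 -0.02] F [ 1.  -0.5 -5.4] grip 0.083
q [ 0.34  0.34 -0.85  1.57  0.26  1.34 -0.69]
10.1 [0.55555727 0.15612644 0.22175909] [7.58219418e-01 6.51998639e-01 7.58221429e-04 7.16735589e-04] 0.0832824896734877
```

View pics/g_side.png

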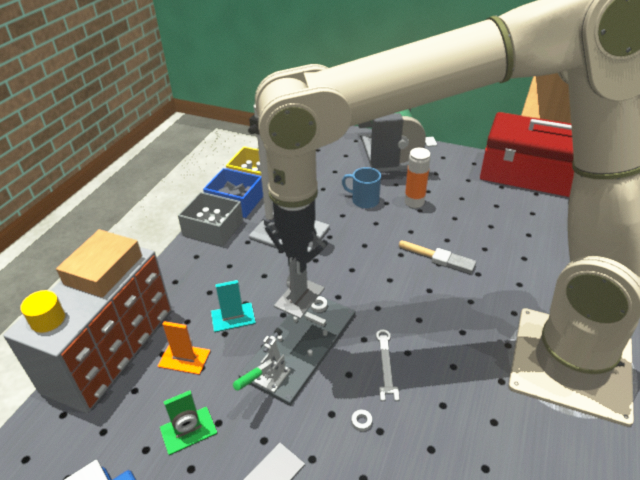

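View pics/g_wrist.png

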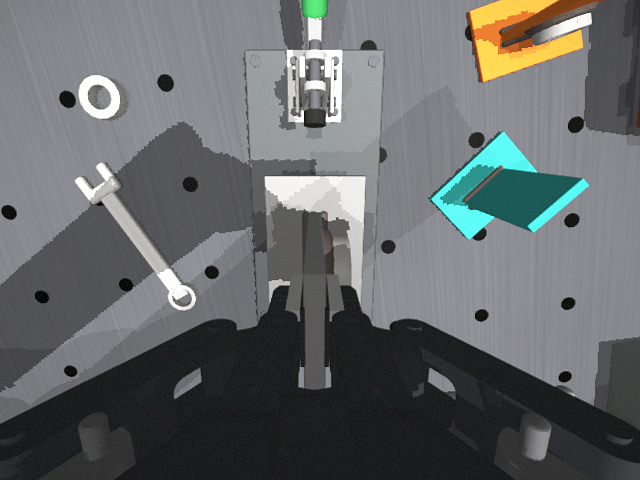

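```bash
cat >> h.py <<'E'
FOC=SO+np.array([0,0,.230]); RB=SR@Ro.from_euler('y',-20,degrees=True).as_matrix()
M=np.array([[0,1,0],[1,0,0],[0,0,-1.]])
RT=RB@M; GB=np.array([0,-.5,80.5])/1000
PT=FOC+RB@(GB-np.array([.018,0,.048]))
E
python3 - <<'E'
from h import *
o=where(); print(PT,RB[:,0],RT[:,2])
plan(o['position'],o['ee_rot'],PT,RT,12)
E
```

```text
t 10.15 tcp in fixture mm [-1.000e-01 -1.000e+00  2.204e+02] err rot [ 0.    0.03 -0.03] F [-0.4 -0.1 -4.9] grip 0.081
q [ 0.34  0.35 -0.85  1.57  0.26  1.34 -0.7 ]
[ 0.510351   -0.15301113  0.25438365] [ 0.93536646 -0.09006555  0.34202014] [ 0.34044555 -0.03278118 -0.93969262]
total shift in tool axes mm [-312.     2.1  -33.8] rot deg [-20.     0.58  -3.08]
[-0.026, 0.0002, -0.0028] [-1.67, 0.05, -0.26]
[-0.026, 0.0001, -0.0028] [-1.67, 0.05, -0.26]
[-0.026, 0.0001, -0.0028] [-1.67, 0.05, -0.26]
[-0.026, 0.0001, -0.0029] [-1.67, 0.05, -0.26]
[-0.026, 0.0, -0.0029] [-1.67, 0.05, -0.26]
[-0.026, 0.0, -0.0029] [-1.67, 0.05, -0.26]
[-0.026, -0.0, -0.0029] [-1.67, 0.05, -0.26]
[-0.026, -0.0001, -0.003] [-1.67, 0.05, -0.26]
[-0.026, -0.0001, -0.003] [-1.67, 0.05, -0.26]
[-0.026, -0.0001, -0.003] [-1.67, 0.05, -0.26]
[-0.026, -0.0001, -0.003] [-1.67, 0.05, -0.26]
[-0.026, -0.0002, -0.0031] [-1.67, 0.05, -0.26]
```

move_arm(deltas=[[0, 0, -0.02, 0, 0, 0, -1], [-0.026, 0, -0.002, -1.7, 0, -0.3, -1], [-0.026, 0, -0.002, -1.7, 0, -0.3, -1], [-0.026, 0, -0.002, -1.7, 0, -0.3, -1], [-0.026, 0, -0.002, -1.7, 0, -0.3, -1], [-0.026, 0, -0.001, -1.7, 0, -0.3, -1], [-0.026, 0, -0.001, -1.7, 0, -0.3, -1], [-0.026, 0, -0.001, -1.7, 0, -0.3, -1], [-0.026, 0, -0.001, -1.7, 0, -0.3, -1], [0, 0, 0, 0, 0, 0, -1]])

```text
clock: 11.4
position: [0.526, -0.0521, 0.2533]
ee_rot: [0.74, 0.662, 0.076, 0.09]
ft_force: [0.3, 0.5, -5.0]
grip_width: 0.083
```

```bash
python3 - <<'E'
from h import *
o=where(); 
plan(o['position'],o['ee_rot'],PT,RT,5)
E
python3 shot.py i side
```

```text
t 11.4 tcp in fixture mm [   2.3 -210.8  253.3] err rot [13.57  0.09  2.21] F [ 0.3  0.5 -5. ] grip 0.083
q [ 0.76 -0.04 -0.73  1.85  0.    1.09 -0.09]
total shift in tool axes mm [-102.    -4.    -1.5] rot deg [-6.44  0.6  -0.78]
[-0.0204, -0.0008, -0.0003] [-1.29, 0.12, -0.16]
[-0.0204, -0.0009, -0.0004] [-1.29, 0.12, -0.16]
[-0.0204, -0.0009, -0.0004] [-1.29, 0.12, -0.16]
[-0.0204, -0.0009, -0.0005] [-1.29, 0.12, -0.16]
[-0.0204, -0.001, -0.0005] [-1.29, 0.12, -0.16]
11.4 [ 0.52598164 -0.05212098  0.25326069] [0.7400988  0.66203998 0.07645855 0.09006072] 0.08276042233992115
```

View pics/i_side.png

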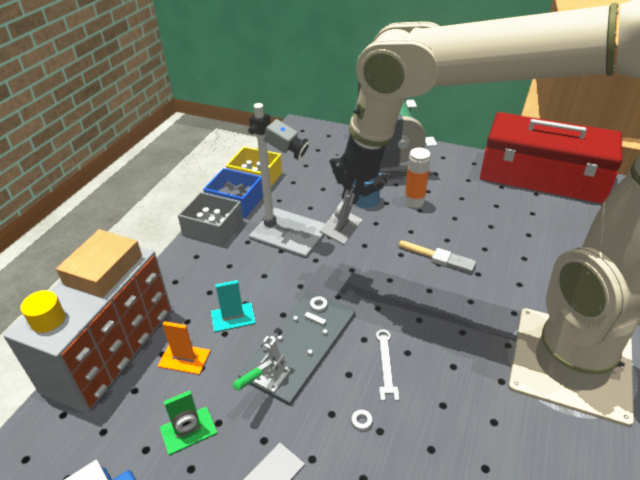

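The bracket is held at (345,215), tilting back as planned and clear of the camera. I'll continue to the focus.

move_arm(deltas=[[-0.0205, -0.001, -0.0004, -1.3, 0.1, -0.2, -1], [-0.0205, -0.001, -0.0004, -1.3, 0.1, -0.2, -1], [-0.0205, -0.001, -0.0004, -1.3, 0.1, -0.2, -1], [-0.0205, -0.001, -0.0004, -1.3, 0.1, -0.2, -1], [-0.02, -0.001, -0.0004, -1.3, 0.1, 0, -1], [0, 0, 0, 0, 0, 0, -1], [0, 0, 0, 0, 0, 0, -1], [0, 0, 0, 0, 0, 0, -1]])

```text
clock: 12.45
position: [0.5116, -0.1497, 0.254]
ee_rot: [0.727, 0.664, 0.117, 0.129]
ft_force: [-0.1, 0.2, -4.2]
grip_width: 0.085
```

```bash
python3 - <<'E'
from h import *
o=where(); 
plan(o['position'],o['ee_rot'],PT,RT,1)
E
python3 shot.py j side top wrist
```

```text
t 12.45 tcp in fixture mm [   2.7 -309.5  254. ] err rot [20.07 -0.57  3.35] F [-0.1  0.2 -4.2] grip 0.085
q [ 0.86 -0.12 -0.58  1.93 -0.15  0.96  0.25]
total shift in tool axes mm [-3.4 -0.8 -0.7] rot deg [ 0.08 -0.08  0.28]
[-0.0034, -0.0008, -0.0007] [0.08, -0.08, 0.28]
12.55 [ 0.51145132 -0.15014273  0.25389296] [0.72739262 0.66371251 0.11732524 0.12892038] 0.07638102113217471
```

View pics/j_side.png

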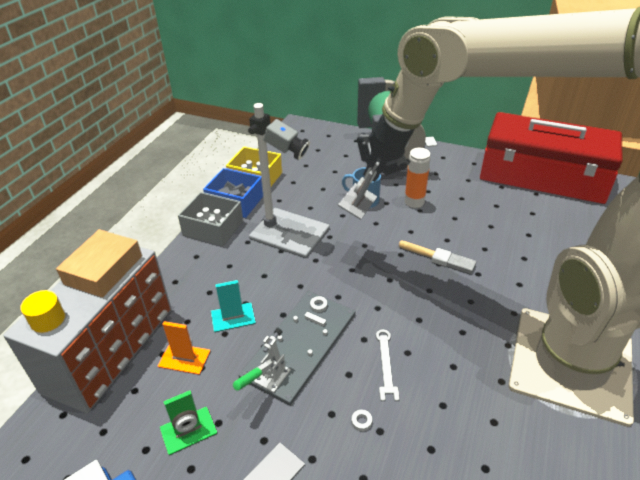

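View pics/j_wrist.png

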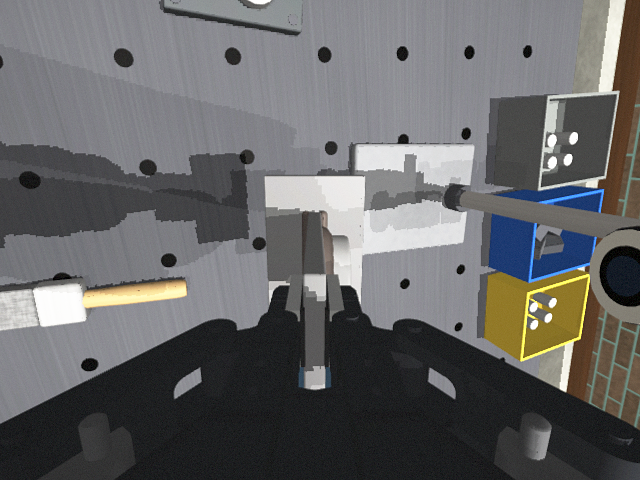

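View pics/j_top.png

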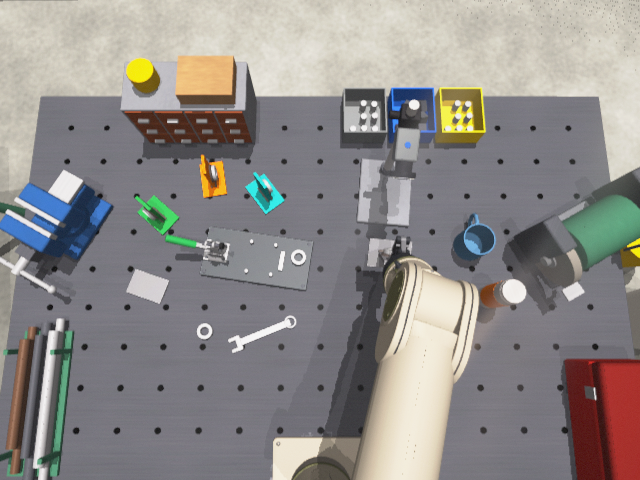

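```bash
python3 - <<'E'
import pickle,cv2
from h import *
im,d,c,o=pickle.load(open('j_wrist.pkl','rb'))
T=c['T_tool_cam'];v,u=np.mgrid[:480,:640]
P=(np.stack([(u-c['cx'])/c['fx']*d,(v-c['cy'])/c['fy']*d,d],-1)@T[:3,:3].T+T[:3,3])*1000
m=(u>255)&(u<375)&(v>165)&(v<290)&(abs(P[...,2]-75)<10)&(P[...,0]>15)
S=P[m];print(len(S),S.min(0),S.max(0))
A=np.c_[S[:,:2],np.ones(len(S))];k=np.linalg.lstsq(A,S[:,2],rcond=None)[0];print('plane tilt deg',np.degrees(k[:2]),'z0',k[2])
r=cv2.minAreaRect(S[:,:2].astype(np.float32));print(r)
# lens / camera points in tool via wrist
m=(u>590)&(v>225)&(v<330)&(d>0)
Q=P[m]/1000@Ro.from_quat(o['ee_rot']).as_matrix().T+o['position'];Q=(Q-SO)@SR*1000;Q=Q[Q[:,2]>200];print('cam pts stand',np.percentile(Q,[2,50,98],axis=0))
im,d,c,o=pickle.load(open('j_side.pkl','rb'))
P=(np.stack([(u-c['cx'])/c['fx']*d,(v-c['cy'])/c['fy']*d,d],-1)-c['t'])@c['R']
B=((P-FOC)@RB+np.array([.018,0,.048]))*1000 # nominal bracket frame
m=(abs(B[...,0])<45)&(abs(B[...,1])<60)&(B[...,2]>-8)&(B[...,2]<15)
S=B[m];print('side foot',len(S),np.percentile(S,[1,50,99],axis=0))
m=(B[...,0]>10)&(B[...,0]<30)&(abs(B[...,1])<30)&(B[...,2]>20)&(B[...,2]<75)
S=B[m];print('side collar',len(S),np.percentile(S,[1,50,99],axis=0) if len(S) else '')
cv2.imwrite('pics/j_crop.png',cv2.resize(im[130:240,300:420,::-1],None,fx=5,fy=5,interpolation=cv2.INTER_CUBIC))
E
```

```text
4861 [ 15.0013522  -33.06190485  65.03357766] [47.13702409 31.13251173 77.89807209]
plane tilt deg [1.21582455 0.05695814] z0 74.5549949932197
((31.07205581665039, -0.9659538269042969), (32.13433074951172, 64.1937255859375), 0.006843537092208862)
cam pts stand [[138.01687428 -23.30901831 205.52491341]
 [143.58848052  -0.75824869 276.5691354 ]
 [252.80055183  23.92536166 290.79910924]]
side foot 632 [[-31.73095687 -44.59975192  -0.7326612 ]
 [ -6.06959695  15.09840114   4.96404855]
 [ 31.67063685  50.84181491  12.00228065]]
side collar 56 [[10.17531319 -9.07555703 35.76236192]
 [13.89283902 14.59912325 60.05738814]
 [17.3276584  22.28418879 67.98939852]]
```

View pics/j_crop.png

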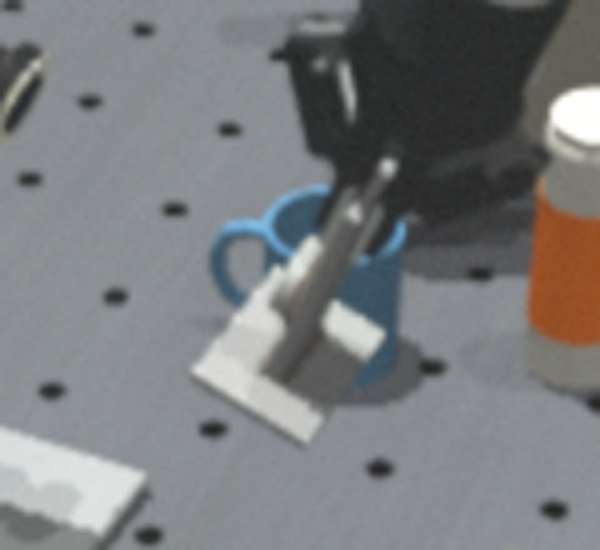

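Everything agrees. The only leftover is about 3 mm along tool x, so I'll trim that and let it settle.

move_arm(deltas=[[-0.0015, 0, 0, 0, 0, 0.2, -1], [-0.0015, -0.001, 0, 0, 0, 0, -1], [0, 0, 0, 0, 0, 0, -1], [0, 0, 0, 0, 0, 0, -1], [0, 0, 0, 0, 0, 0, -1], [0, 0, 0, 0, 0, 0, -1], [0, 0, 0, 0, 0, 0, -1], [0, 0, 0, 0, 0, 0, -1]])

```text
clock: 13.6
position: [0.51, -0.1538, 0.2536]
ee_rot: [0.729, 0.662, 0.118, 0.129]
ft_force: [-0.2, 0.3, -3.8]
grip_width: 0.079
```

```bash
python3 - <<'E'
from h import *
o=where(); plan(o['position'],o['ee_rot'],PT,RT,1); print(np.abs(o['joint_velocities']).max())
from workcell import manip
print(manip.hand_in())
E
```

```text
t 13.6 tcp in fixture mm [   1.7 -313.8  253.6] err rot [20.09 -0.58  3.04] F [-0.2  0.3 -3.8] grip 0.079
q [ 0.86 -0.12 -0.57  1.94 -0.16  0.96  0.25]
total shift in tool axes mm [ 0.9  0.5 -0.7] rot deg [ 0.1  -0.03 -0.02]
[0.0009, 0.0005, -0.0007] [0.1, -0.03, -0.02]
0.002499605497549687
the job is handed in; nothing more can be done
None
```

The job is handed in at 13.6 s: clamp open, bracket held in the air at the focus point. No verdict is reported at hand-in, so this rests on my own checks.

**What I did:** I pushed the clamp handle open with the shut fingers, pinched the bare upright from above at 90 N, lifted the bracket straight up about 125 mm and carried it to the focus with the 20° lean-back.

**Last checks:**
- **Clamp:** about 1.1–1.18 rad after the push, estimated from depth. The top and side pictures taken after the lift still show it open.
- **Pose:** just before hand-in the tool was about 1.3 mm and 0.1° from its target, with joint speeds near zero (0.0025 rad/s at most).
- **Bracket in the fingers:** before a final 3 mm trim, wrist depth put the foot where expected to about 1 mm, with a fitted tilt of up to about 1.2°. The side camera agreed once that 3 mm was allowed for. I took no new picture after the trim.
- **Bystanders and camera:** no contact showed in the pictures or the wrist force, and nothing on the bench looked moved.

**What disagreed:** the measured load was 4–5 N, against 5.4 N expected from the bracket's weight. The clamp estimate can also read slightly above its 1.15 rad stop. I put both down to sensor noise. No check failed.

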